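Re-seat a slipped column in a ratchet scissor clamp

ROBOT

A 6-joint arm with a two-finger parallel gripper is mounted at the origin on the work surface. World frame = base frame: x ahead of the robot, y to its left, z up, the work surface at z = 0. Lengths are in mm, angles in degrees, forces in N, time in s.
With the tool pointing down it reaches from about 350 to 925 mm from the base axis. Payload 6.4 kg.
Tool frame: the origin (TCP) lies between the finger pads; the fingertips stand 22 mm ahead of it and the grasp point (between the pads) lies 3 mm ahead of it (tip_extent is the distance from the TCP to the fingertips, in mm); z points along the fingers, x is the direction in which the jaws open and shut, and the axes are right-handed (so a half turn about z gives the same grasp; the last joint's range is limited). The gripper opens to 85 mm and grips with 20 to 120 N. Pads are 22 mm wide; open, the fingers measure 114 mm over their backs; the gripper's body (76 mm by 85 mm) begins 54 mm behind the grasp point. The pads swing forward as they close: fully open they stand 13 mm farther back than shut.
Start: joints at [-82.855, 14.043, 89.255, -0, 76.702, -9.975], TCP at [191.348, -621.209, 253.29] pointing down, gripper open.
Joint ranges: [-179.41, 179.41], [-58.25, 129.5], [7.25, 145.43], [-54.29, 234.29], [11.92, 165.04], [-157.13, 157.13]. Speed limits (degrees/s): [147.25, 147.25, 180, 180, 180, 180].

INTERFACE

Orientations are given as a 3x3 rotation matrix whose columns are the frame's x, y, z axes.
In Python, from workcell import get_state, capture, calibration, job_done, tip_extent gives the robot as it stands.
- The arm moves only by the tool carry_out, never from a script. Its argument "plan" is a list that holds one entry, the list of rows, each a list of 6 numbers: the shift along the world's x, y, z as a fraction of full scale, then the turn, a rotation vector about the world's x, y, z as a fraction of full scale. A call has exactly 8 rows; each row is the pose to reach, as a shift and turn from the pose commanded when the call began, turning the shorter way round; what a row does not reach only later rows make up. Full scale, the value 1, is 0.3 m for a shift and 180 degrees for a turn. A row lasts 1/8 s, in which the tool goes at most 62.5 mm and 10.7 degrees, less where a joint would pass 70% of its speed; a pose out of reach is approached as far as the arm can. A call with a number of a shift or a turn outside -1 to 1 is refused whole. A call with a gripper value outside its range is refused whole. "fingers" is the gripper command: -1 is shut, 1 is fully open, values between are in proportion, set as the call begins (left out, the last holds). The fingers move at their own pace and stop on an object; "newtons" is the grip in N (left out, the last holds). Time passes only in rows, so rows that repeat a pose let the fingers close, or fill a call up. It gives the time, the measured TCP pose, the force and the opening at its end, in the units of the state.
- get_state(): the state, without advancing time (a new reading comes with each control period).
- capture(name): name is "scene" or "top" or "wrist"; returns (picture, depth): 480x640x3 uint8, red, green, blue; 480x640 float32, mm along the optical axis (not along the pixel's ray), 0 where there is no reading.
- calibration(name): a dict with "fx", "fy", "cx", "cy" (pixels), "k1" (the pictures are not rectified: a ray, as slopes to the right and down, at radius r is drawn at 1 + k1 r^2 times it, then the intrinsics apply), "world_from_camera" (4x4, takes a point from camera to world coordinates). Camera axes: x right, y up, looking along -z (the intrinsics and any distortion apply to the point x, -y, -z); pixel columns grow to the right and rows downward; lengths in mm; the calibration is good to about 2 mm. A picture is of the moment at which its call begins: read the wrist's pose just before it. calibration takes no time and is no camera call; for the wrist camera it gives the pose at the moment of the call.
- job_done(): hands the job in, once; it reports no verdict.
The state is a dict: "t": time; "joint_positions": joint angles; "joint_vel": joint speeds; "joint_torque": joint torques, N m; "ee_pos": TCP position; "tcp_rot": TCP orientation; "contact_force": force on the tool from outside, world axes, zero at the start; "wrist_torque": the same for the moment, N m; "finger_gap": opening from 0.0 (shut) to 1.0 (fully open).
Only numpy, scipy, OpenCV 4.12 (cv2) and the standard library are available. Lean on these libraries where they do the work, as an engineer would, in place of code of your own. Each camera call takes 0.05 s, during which the arm holds its last target. There are 200 camera calls.

TASK

The steel column in the bench-mounted scissor clamp has slipped away from its stop block. Press the clamp's flat thumb plate down, sideways to the scissor motion, so the ratchet lets go and the jaws spring open, then push the column along its groove until its end sits against the stop block. Close the ring handle again all the way to its last ratchet tooth, so the column stays clamped, and leave the bottle, mouse and wrench alone.

Things in the scene. Friction and masses are not known exactly. Their poses are not given: they have to be found in the camera images.
- clamp: Fixed steel scissor clamp on a grey base plate, 290 x 75 x 10 mm. Origin: under the vertical scissor pivot (plate centre), on the bench. x runs from the handles (-x) to the jaws (+x), z up. The ring handle is on the +y side, the thumb lever on the -y side. The pivot is its highest part, 63 mm. The column's groove runs along x at y = 0. Beyond x = 125 mm only the base plate (to 145 mm).
- column: Loose steel cylinder, 14 mm in diameter, 100 mm long, about 80 g, lying in the groove along the clamp's x, centre 46 mm above the bench. Origin: its centre; x: its long axis. Against the stop its centre is at x = 80 mm in the clamp's frame; it starts 15 to 35 mm farther out, its free end past the deck's end. With the jaws open it slides with about 1 N.
- jaw: The moving jaw, a steel bar along the -y side of the column, spring-loaded on the ring handle; its pad presses the column's side about 56 mm from the pivot. It opens about 7 mm. Origin: at the pivot, on the bench surface.
- handle (a joint): Closing angle (rad) of the ring handle about the pivot: 0 = open (its spring takes it there when the ratchet is free), growing counter-clockwise from above, towards the thumb lever; stop at 0.40. The jaw meets the column at 0.14; on the teeth it rests at about 0.19, 0.27 and 0.355 (last, where it starts). Takes up to 12 N at the ring: push to about 0.38, it settles back on the tooth.
- ring (a point): Centre of the open ring at the end of the moving handle: outer diameter 32 mm, bar 8 mm thick, 42 to 50 mm above the bench, free space below. In the clamp's frame about x = -104, y = 87 mm when open; x = -129, y = 45 mm on the last tooth; it moves on an arc of radius 136 mm about the pivot. Push it from its outer (+y) side, which is clear.
- thumb_plate (a point): Centre of the top face, 52 mm above the bench, of the flat round thumb plate, 36 mm in diameter, at the end of the other lever (about x = -134, y = -37 mm in the clamp's frame). The lever does not swing; it only flexes downwards, and springs back up.
- thumb_lever (a joint): Downward flex (rad) of the thumb lever: 0 = up (ratchet can catch), stop at 0.11 (plate 12 mm down, about 6 N). The ratchet lets go at about 0.05 (plate 6 mm down, 3 to 4 N). It also dips by itself as a tooth passes, and springs back up.
- amber_bottle: Bystander: amber glass bottle, 52 mm in diameter, 85 mm tall, standing on the bench on the clamp's -y side. Origin: centre of its underside.
- mouse: Bystander: black computer mouse, 105 x 58 x 34 mm, on the bench on the clamp's -y side. Origin: centre of its underside.
- wrench: Bystander: small open-ended wrench, 140 mm long, lying flat on the bench on the clamp's +y side, near the jaw end. Origin: about its middle, on its underside.
- stop (a point): Middle of the dark stop block's face (x = 30 mm, y = 0, height 46 mm in the clamp's frame), facing the clamp's +x; block 17 mm wide, top at 56 mm. From it a deck, top 39 mm above the bench, carries the groove to x = 125 mm, between the fixed jaw (+y side, inner face at y = 7 mm, to x = 90 mm, top at 54 mm) and a 3 mm high lip (-y side).
Not all that is in view belongs to the job. Of the things like the column, leave any that is orange or yellow; of the rest the larger one is meant.

How it is judged (in metres and radians):
On the way, in this order (a step that is already met when the one before it is completed fails the run):
1. the ratchet is released and the ring handle has sprung open, with the column still short of the stop (value of joint handle below 0.06 rad and x of column in the frame of clamp above 0.085 m), for 0.1 s.
2. with the jaws open, the column is pushed home: its end within 3 mm of the stop block (value of joint handle below 0.1 rad and x of column in the frame of clamp below 0.083 m), for 0.2 s.
At the end, for the whole second after the job is handed in: Ring handle at rest on the last ratchet tooth (over 0.335 rad), thumb lever up (below 0.03 rad), moving jaw pressing the column (over 2 N), column at rest and straight (0.06 rad) in its groove (height within 4 mm), its end within 3 mm of the stop block (value of joint handle above 0.335 rad and velocity of joint handle between -0.05 and 0.05 rad/s and value of joint thumb_lever below 0.03 rad and contact force between jaw and column above 2 N and x of column in the frame of clamp below 0.083 m and z of column in the frame of clamp between 0.042 and 0.05 m and angle between the x axis of column and the x axis of clamp, either way round below 0.06 rad and linear speed of column below 0.01 m/s); the robot touches nothing.
It fails at once if the bottle, mouse or wrench is moved by more than 30 mm or the bottle is tipped (distance of any of amber_bottle, mouse, wrench from where it was at the start of the episode above 0.03 m or angle between amber_bottle's own z axis and vertical above 0.3 rad).
It also fails if it takes over 56 s, if anything falls off the work surface, if the arm or the gripper's body presses on something with over 40 N, if the wrist force passes 120 N, or if a joint passes its speed limit or range.

## Working session

There is one attempt and no reset: what is moved stays moved. The work goes in short steps, Python scripts to look and compute and a tool call to move; the robot and the scene stay as the last step left them, time stands still between calls to the robot, and variables do not carry over. Pictures are saved under pics/ and viewed, about 8 in all and at most 12, crops included, and the job is handed in when it is done.

Besides the shell and the picture viewer there is one more tool, called after "Call:" by a JSON object that holds its "fn" and its "kwargs", one argument or row to a line. carry_out: Moves the arm, as the interface text tells. Shift numbers are shares of 0.3 m and turn numbers shares of 180 degrees, none past 1 either way. Its arguments: {"type":"object","properties":{"plan":{"type":"array","items":{"type":"array","items":{"type":"array","items":{"type":"number"}}}},"fingers":{"type":"number"},"newtons":{"type":"number"}},"required":["plan"]}

```bash
mkdir -p pics; ls
cat > h.py <<'E'
import numpy as np, cv2
from workcell import get_state, capture, calibration, job_done, tip_extent
def snap(n,f):
    c=calibration(n); p,d=capture(n); cv2.imwrite(f'pics/{f}.png',p[:,:,::-1]); np.savez(f'pics/{f}.npz',p=p,d=d,**{k:np.array(v) for k,v in c.items()}); return c,p,d
def load(f): return dict(np.load(f'pics/{f}.npz'))
def ray(c,u,v):
    K=np.array([[c['fx'],0,c['cx']],[0,c['fy'],c['cy']],[0,0,1]],float)
    x,y=cv2.undistortPoints(np.array([[[u,v]]],float),K,np.array([float(c['k1']),0,0,0,0]))[0,0]
    return np.array([x,-y,-1.0])
def px(c,u,v,depth): 
    T=np.array(c['world_from_camera']); return T[:3,:3]@(ray(c,u,v)*depth)+T[:3,3]
def atz(c,u,v,z):
    T=np.array(c['world_from_camera']); r=T[:3,:3]@ray(c,u,v); return T[:3,3]+r*(z-T[2,3])/r[2]
E
python3 - <<'E'
from h import *
s=get_state(); print(s['t'],s['ee_pos'],s['contact_force'],s['finger_gap'],tip_extent)
a=snap('top','top0');b=snap('scene','scene0')
for c,_,_ in(a,b): print(c)
cv2.imwrite('pics/both.png',np.hstack([cv2.resize(a[1],(400,300)),cv2.resize(b[1],(400,300))])[:,:,::-1])
E
```

```text
pics
0.0 [ 191.26809644 -620.68751039  252.17084275] [-0.32943286 -0.5411221   0.15937064] 1.0033299939653344 22.0
{'fx': 442.11382216607814, 'fy': 442.11382216607814, 'cx': 316.8100334551287, 'cy': 236.64685461658732, 'k1': -0.07361559113171945, 'world_from_camera': array([[-1.22037276e-02,  9.89690205e-01, -1.42703774e-01,
         5.08852036e+02],
       [-9.99910479e-01, -1.12955478e-02,  7.17249447e-03,
         8.46063827e+00],
       [ 5.48663021e-03,  1.42778531e-01,  9.89739455e-01,
         7.07394030e+02],
       [ 0.00000000e+00,  0.00000000e+00,  0.00000000e+00,
         1.00000000e+00]])}
{'fx': 500.63295278985765, 'fy': 500.63295278985765, 'cx': 312.24026004900935, 'cy': 243.18876598400877, 'k1': -0.08465173504154358, 'world_from_camera': array([[-8.40246208e-01, -3.89753214e-01,  3.76933339e-01,
         8.27156463e+02],
       [ 5.42018071e-01, -6.22041019e-01,  5.65049892e-01,
         3.88428303e+02],
       [ 1.42379871e-02,  6.79085711e-01,  7.33920893e-01,
         5.51265072e+02],
       [ 0.00000000e+00,  0.00000000e+00,  0.00000000e+00,
         1.00000000e+00]])}
```

View pics/top0.png

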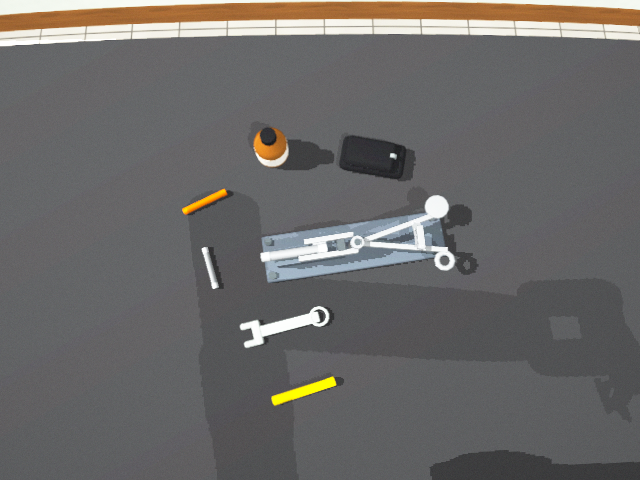

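View pics/scene0.png

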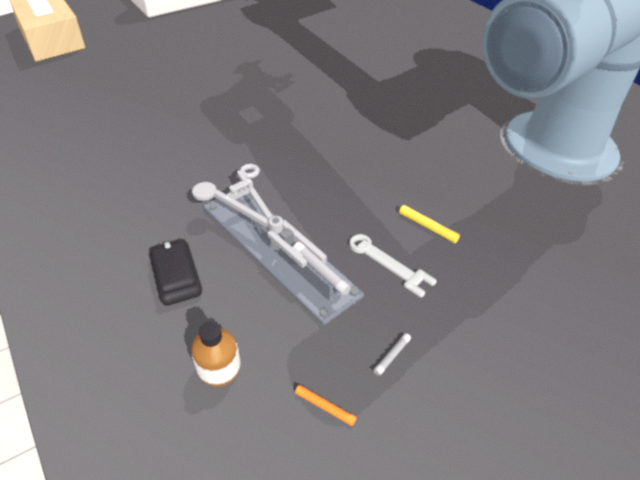

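Top view: the clamp runs from handles at right to jaws at left. The pivot is at about (358,242), plate (436,207), ring (445,260), column end (264,257). The bottle, mouse and wrench are all clear of it, and the small grey pin and the orange and yellow bars are decoys. I'll enlarge both views.

Run:
```python
from h import *
a=load('top0');b=load('scene0')
cv2.imwrite('pics/c1.png',cv2.resize(a['p'][185:295,250:470,::-1],(792,396),interpolation=2))
cv2.imwrite('pics/c2.png',cv2.resize(b['p'][155:325,180:370,::-1],(665,595),interpolation=2))
for n,u,v in(('pivot',358,242),('plate',436,207),('ring',445,252),('colend',266,257),('col',300,252)):
  print(n,px(a,u,v,a['d'][v,u]))
for n,u,v in(('pivot',276,221),('plate',204,191),('colend',342,286)):
  print(n,px(b,u,v,b['d'][v,u]))
```

```text
pivot [593.22812778 -56.82227119  62.10645769]
plate [ 647.34244617 -179.01537113   49.94233242]
ring [ 578.05656958 -189.15328902   50.04074863]
colend [573.57152639  79.68408787  52.31293397]
col [580.57690199  29.06042308  51.47024059]
pivot [596.11040619 -49.53265362  62.75069552]
plate [ 650.46125684 -173.5024838    51.02143974]
colend [578.30406198  85.20374963  50.99014675]
```

View pics/c1.png

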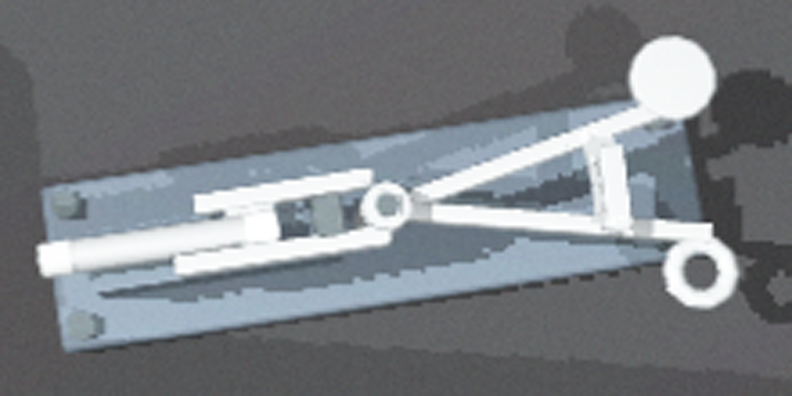

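View pics/c2.png

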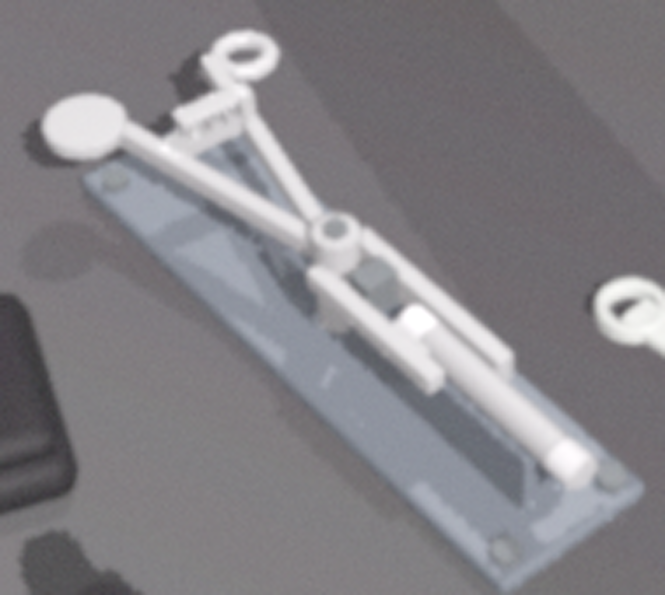

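Crops: pivot (357.2,241.7)/(275.7,220.4), plate (436.7,206.4)/(204.3,191.3), ring (444.7,260.6)/(250,171), and column axis ends in the top view at (261.7,256.9) and (327.2,247.2). Next I triangulate these.

Run:
```python
from h import *
a=load('top0');b=load('scene0')
def tri(p,q):
  A=[];B=[]
  M=np.zeros((3,3));r=np.zeros(3)
  O=[]
  for c,(u,v) in((a,p),(b,q)):
    T=c['world_from_camera'];d=T[:3,:3]@ray(c,u,v);d/=np.linalg.norm(d);P=np.eye(3)-np.outer(d,d);M+=P;r+=P@T[:3,3];O.append((P,T[:3,3]))
  x=np.linalg.solve(M,r);return x,[np.linalg.norm(P@(x-o)) for P,o in O]
piv=tri((357.2,241.7),(275.7,220.4));pl=tri((436.7,206.4),(204.3,191.3));ri=tri((444.7,260.6),(250,171))
print(piv,pl,ri)
from scipy.optimize import least_squares
for nm,c,pts in(('top',a,((357.2,241.7),(436.7,206.4),(444.7,260.6))),('scene',b,((275.7,220.4),(204.3,191.3),(250,171)))):
  print(nm,[atz(c,*p,z)[:2].round(1) for p,z in zip(pts,(63,52,50))])
L=np.array([[0,0],[-134,-37],[-129,45]])
for W in([x[0][:2] for x in(piv,pl,ri)],[atz(a,*p,z)[:2] for p,z in zip(((357.2,241.7),(436.7,206.4),(444.7,260.6)),(63,52,50))],[atz(b,*p,z)[:2] for p,z in zip(((275.7,220.4),(204.3,191.3),(250,171)),(63,52,50))]):
  W=np.array(W)
  f=lambda q:((L@np.array([[np.cos(q[2]),-np.sin(q[2])],[np.sin(q[2]),np.cos(q[2])]]).T+q[:2])-W).ravel()
  s=least_squares(f,[590,-55,1.7]);print(s.x,np.degrees(s.x[2]),s.fun.round(1))
for p,z in(((261.7,256.9),46),((327.2,247.2),50)): print(atz(a,*p,z))
# axis of base plate from top col
```

```text
(array([593.83824036, -55.76583059,  57.64762157]), [np.float64(0.539068167672702), np.float64(0.5390681676726018)]) (array([ 648.62850442, -181.16791059,   44.2080582 ]), [np.float64(1.0055059469220782), np.float64(1.0055059469221195)]) (array([ 565.09702822, -189.98009016,   41.64498951]), [np.float64(0.8614775140342051), np.float64(0.8614775140343289)])
top [array([593.6, -55.6]), array([ 647.8, -179.6]), array([ 565.1, -188. ])]
scene [array([596. , -50.6]), array([ 650.7, -171.5]), array([ 568.8, -179.8])]
[593.045664   -55.11075355   1.70945313] 97.94444953721252 [-0.8  0.7 -0.4 -1.5  1.2  0.9]
[592.73584682 -53.85249578   1.70887298] 97.91120930248299 [-0.8  1.7 -0.  -1.9  0.8  0.2]
[595.13920321 -46.82790201   1.71588054] 98.3127130270686 [-0.9  3.7  0.4 -2.5  0.4 -1.2]
[574.41628259  86.84034528  46.        ]
[587.49376635 -11.66685365  50.        ]
```

The single-view and triangulated positions disagree by several mm, so I'll refine with the wrist camera. First I move towards the clamp and shut the fingers.

Call:
{"fn": "carry_out", "kwargs": {
  "plan": [
    [[0.1, 0.1, 0.05, 0, 0, 0], [0.25, 0.25, 0.1, 0, 0, 0], [0.4, 0.4, 0.15, 0, 0, 0], [0.55, 0.55, 0.2, 0, 0, 0], [0.7, 0.7, 0.2, 0, 0, 0], [0.85, 0.85, 0.2, 0, 0, 0], [1, 1, 0.2, 0, 0, 0], [1, 1, 0.2, 0, 0, 0]]
  ],
  "fingers": -1
}}

```text
t: 1.1
ee_pos: [493.1, -318.3, 312.8]
tcp_rot: [[0.299, -0.954, -0.0], [-0.954, -0.299, 0.001], [-0.001, 0.0, -1.0]]
contact_force: [-0.2, -0.8, -0.5]
finger_gap: -0.002
```

Run:
```python
from h import *
s=get_state(); print(s['t'],s['ee_pos'],s['tcp_rot'],s['joint_positions'],s['finger_gap'],tip_extent)
c=calibration('wrist');print(c)
T=c['world_from_camera'];print(T[:3,:3]@[0,0,-1])
```

```text
1.1 [ 493.14711207 -318.26363067  312.80773243] [[ 2.98867862e-01 -9.54294414e-01 -4.16109644e-04]
 [-9.54294049e-01 -2.98868117e-01  8.46955956e-04]
 [-9.32607244e-04  1.43963041e-04 -9.99999555e-01]] [-4.39050525e+01  3.13322667e+00  9.51717870e+01  1.86230013e-02
  8.17458160e+01  2.87026371e+01] -0.0015582773171358836 22.0
{'fx': 388.44324691586456, 'fy': 388.44324691586456, 'cx': 317.06219162438146, 'cy': 239.71653924047953, 'k1': -0.07874976154613092, 'world_from_camera': array([[ 2.97525869e-01,  9.17738088e-01,  2.63125746e-01,
         5.60402229e+02],
       [-9.54713388e-01,  2.86245026e-01,  8.11549903e-02,
        -2.97856945e+02],
       [-8.39410556e-04, -2.75355382e-01,  9.61342140e-01,
         4.34546813e+02],
       [ 0.00000000e+00,  0.00000000e+00,  0.00000000e+00,
         1.00000000e+00]])}
[-0.26312575 -0.08115499 -0.96134214]
```

Call:
{"fn": "carry_out", "kwargs": {
  "plan": [
    [[0.05, 0.13, -0.05, 0, 0, -0.01], [0.1, 0.27, -0.1, 0, 0, -0.025], [0.15, 0.4, -0.15, 0, 0, -0.04], [0.2, 0.53, -0.22, 0, 0, -0.052], [0.25, 0.65, -0.28, 0, 0, -0.052], [0.29, 0.73, -0.31, 0, 0, -0.052], [0.29, 0.73, -0.31, 0, 0, -0.052], [0.29, 0.73, -0.31, 0, 0, -0.052]]
  ]
}}

```text
t: 2.1
ee_pos: [578.2, -103.3, 220.5]
tcp_rot: [[0.134, -0.991, 0.0], [-0.991, -0.134, -0.001], [0.001, 0.0, -1.0]]
contact_force: [0.0, -0.5, 0.5]
finger_gap: -0.002
```

Run:
```python
from h import *
s=get_state(); print(s['t'],s['ee_pos'],s['tcp_rot'])
c,p,d=snap('wrist','w0');print(c['world_from_camera'])
```

```text
2.1 [ 578.17967555 -103.31955054  220.52949084] [[ 1.34128994e-01 -9.90963878e-01  7.81328717e-05]
 [-9.90963701e-01 -1.34129017e-01 -5.91451974e-04]
 [ 5.96587427e-04  1.90401878e-06 -9.99999822e-01]]
[[ 1.32748359e-01  9.52889368e-01  2.72726467e-01  6.47928809e+02]
 [-9.91149527e-01  1.27430151e-01  3.72044461e-02 -9.42280334e+01]
 [ 6.98146253e-04 -2.75251538e-01  9.61371990e-01  3.42251399e+02]
 [ 0.00000000e+00  0.00000000e+00  0.00000000e+00  1.00000000e+00]]
```

View pics/w0.png

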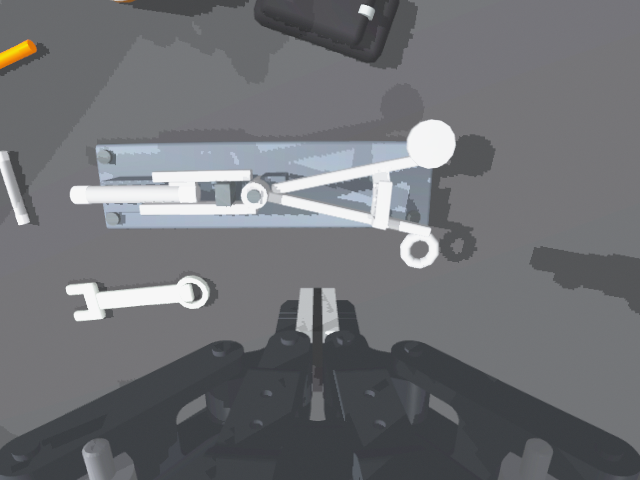

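The wrist view shows plate (431,144), pivot (254.5,194.5), ring (419,249), column from (74,194.5) to about (199,191), and the shut fingertips at (300–338,290).

Run:
```python
from h import *
from scipy.optimize import least_squares
c=load('w0')
P=dict(pivot=(254.5,194.5,63),plate=(431.3,144,52),ring=(419,249,50),colfree=(74,194.5,48),colin=(199,191.5,50),p1=(97,146,10),p2=(107,228,10),p3=(432,228,10),tipL=(300,290,198),tipR=(339,290,198))
W={}
for n,(u,v,z) in P.items():
  W[n]=atz(c,u,v,z); d=c['d'][int(v),int(u)]
  print(n,W[n].round(1),'depth:',px(c,u,v,d).round(1))
L=np.array([[0,0],[-134,-37],[-129,45],[-145,37.5],[145,37.5],[145,-37.5]])
for names,idx in((('pivot','plate','ring'),(0,1,2)),(('pivot','plate','ring','p1','p2','p3'),(0,1,2,5,4,3))):
  Wn=np.array([W[n][:2] for n in names]);l=L[list(idx)]
  R=lambda t:np.array([[np.cos(t),-np.sin(t)],[np.sin(t),np.cos(t)]])
  s=least_squares(lambda q:(l@R(q[2]).T+q[:2]-Wn).ravel(),[590,-55,1.7],loss='soft_l1')
  print(s.x,np.degrees(s.x[2]),(l@R(s.x[2]).T+s.x[:2]-Wn).round(1).tolist())
  for n in('colfree','colin'): print(n,R(s.x[2]).T@(W[n][:2]-s.x[:2]))
```

```text
pivot [596.5 -55.5  63. ] depth: [596.7 -55.6  64. ]
plate [ 649.2 -178.9   52. ] depth: [ 649.2 -178.6   53. ]
ring [ 568.1 -186.6   50. ] depth: [ 554.9 -202.     1.5]
colfree [575.8  89.2  48. ] depth: [577.6  84.7  55.2]
colin [591.  -11.3  50. ] depth: [589.9  -9.7  44.3]
p1 [611.5  91.   10. ] depth: [611.6  90.8  10.4]
p2 [539.4  82.5  10. ] depth: [536.6  87.1   1.3]
p3 [ 577.9 -206.9   10. ] depth: [ 576.  -210.     0.8]
tipL [585.3 -95.8 198. ] depth: [499.5 -98.    0.6]
tipR [ 587.3 -111.3  198. ] depth: [ 504.8 -134.7    1.4]
[596.1033472  -52.96057484   1.69878675] 97.33331102748896 [[-0.4, 2.5], [0.7, -2.2], [-0.2, -0.0]]
colfree [143.60561928   1.98482927]
colin [41.97085708 -0.22927312]
[595.33584479 -55.73687237   1.70654854] 97.77802898301125 [[-1.2, -0.2], [1.0, -4.6], [0.1, -3.0], [1.4, 2.0], [-0.9, 0.4], [-0.1, 2.4]]
colfree [146.26358382  -0.2660296 ]
colin [44.61469789 -1.69120528]
```

Call:
{"fn": "carry_out", "kwargs": {
  "plan": [
    [[0.1, -0.1, -0.1, 0, 0, 0], [0.236, -0.252, -0.25, 0, 0, 0], [0.236, -0.252, -0.4, 0, 0, 0], [0.236, -0.252, -0.45, 0, 0, 0], [0.236, -0.252, -0.48, 0, 0, 0], [0.236, -0.252, -0.5, 0, 0, 0], [0.236, -0.252, -0.52, 0, 0, 0], [0.236, -0.252, -0.52, 0, 0, 0]]
  ]
}}

```text
t: 3.15
ee_pos: [650.5, -178.1, 66.2]
tcp_rot: [[0.135, -0.991, 0.004], [-0.991, -0.135, -0.001], [0.002, -0.003, -1.0]]
contact_force: [0.6, -0.0, 4.2]
finger_gap: -0.001
```

Run:
```python
from h import *
snap('top','top1');snap('scene','s1')
a=load('top1')
cv2.imwrite('pics/c3.png',cv2.resize(np.hstack([a['p'][185:295,250:470,::-1],load('s1')['p'][155:265,170:390,::-1]]),(800,200),interpolation=2))
```

```text
(no output)
```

View pics/c3.png

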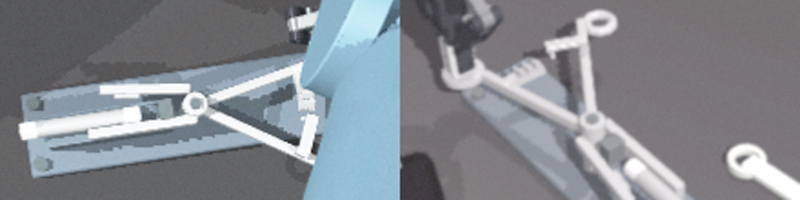

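The ratchet let go and the ring handle has swung open (4.2 N on the plate). Next I lift and go beyond the column's free end.

Call:
{"fn": "carry_out", "kwargs": {
  "plan": [
    [[0, 0, 0.1, 0, 0, 0], [0, 0, 0.233, 0, 0, 0], [-0.05, 0.2, 0.233, 0, 0, 0], [-0.1, 0.4, 0.233, 0, 0, 0], [-0.15, 0.6, 0.233, 0, 0, 0], [-0.2, 0.8, 0.233, 0, 0, 0], [-0.254, 0.971, 0.233, 0, 0, 0], [-0.254, 0.971, 0.233, 0, 0, 0]]
  ]
}}

```text
t: 4.25
ee_pos: [571.0, 116.6, 133.5]
tcp_rot: [[0.14, -0.99, -0.002], [-0.99, -0.14, 0.0], [-0.0, 0.002, -1.0]]
contact_force: [0.5, 0.4, 0.5]
finger_gap: 0.001
```

Run:
```python
from h import *
s=get_state();print(s['t'],s['ee_pos'],s['contact_force'])
snap('wrist','w1');snap('scene','s2')
cv2.imwrite('pics/c4.png',np.hstack([cv2.resize(load('w1')['p'][:,:,::-1],(400,300)),cv2.resize(load('s2')['p'][150:330,180:420,::-1],(400,300))]))
```

```text
4.25 [570.95595357 116.55529066 133.4968491 ] [0.48796765 0.40608625 0.54110798]
```

View pics/c4.png

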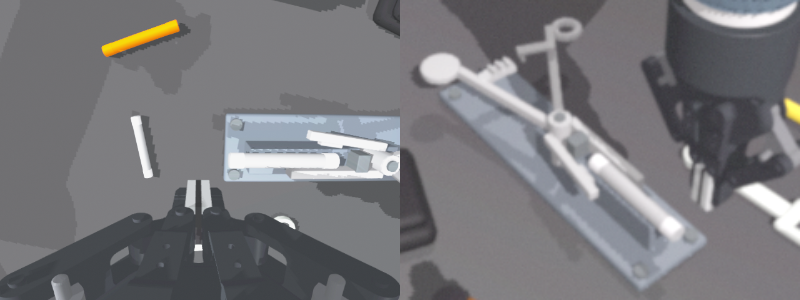

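The jaws are open, the lever is up and the column is in its groove, with its free end at about (369,256) in full wrist pixels. I'll locate that end and the groove line more precisely.

Run:
```python
from h import *
c=load('w1')
for u,v,z in((368,256,48),(541,256,53),(600,265,63)): print(atz(c,u,v,z))
g=cv2.cvtColor(c['p'],cv2.COLOR_RGB2GRAY)
for u in(355,358,361,364,367,370,375,380): print(u,g[238:276:3,u])
```

```text
[576.29201844  88.06225487  48.        ]
[591.26229578  -8.43015717  53.        ]
[593.33161817 -37.88018063  63.        ]
355 [126 122 117 125 126 126 123 121 116 119 126 126 122]
358 [120 124 128 130 134 136 141 144 147 152 154 159 163]
361 [196 196 197 198 199 200 201 202 203 204 204 204 205]
364 [206 206 209 209 213 216 217 217 215 213 210 175 165]
367 [207 208 212 234 239 241 241 240 241 242 225 165 154]
370 [207 207 221 245 247 247 247 247 247 247 247 135 189]
375 [206 208 220 245 247 247 247 247 247 247 247 118 190]
380 [175 207 220 245 247 247 247 247 247 247 247 204 174]
```

Call:
{"fn": "carry_out", "kwargs": {
  "plan": [
    [[0, 0, -0.12, 0, 0, 0], [0, 0, -0.2, 0, 0, 0], [0, 0, -0.24, 0, 0, 0], [0.003, -0.03, -0.24, 0, 0, 0], [0.006, -0.05, -0.24, 0, 0, 0], [0.009, -0.07, -0.24, 0, 0, 0], [0.012, -0.09, -0.24, 0, 0, 0], [0.012, -0.09, -0.24, 0, 0, 0]]
  ]
}}

```text
t: 5.35
ee_pos: [576.9, 87.4, 63.0]
tcp_rot: [[0.134, -0.991, 0.001], [-0.991, -0.134, 0.003], [-0.003, -0.001, -1.0]]
contact_force: [-0.2, 5.6, 2.3]
finger_gap: -0.002
```

Call:
{"fn": "carry_out", "kwargs": {
  "plan": [
    [[0, 0, 0, 0, 0, 0], [0, 0, 0, 0, 0, 0], [0, 0, 0, 0, 0, 0], [0, 0, 0, 0, 0, 0], [0, 0, 0, 0, 0, 0], [0, 0, 0, 0, 0, 0], [0, 0, 0, 0, 0, 0], [0, 0, 0, 0, 0, 0]]
  ]
}}

```text
t: 6.35
ee_pos: [576.9, 87.4, 63.0]
tcp_rot: [[0.135, -0.991, 0.001], [-0.991, -0.135, 0.002], [-0.002, -0.001, -1.0]]
contact_force: [-0.5, 5.3, 1.8]
finger_gap: 0.002
```

Run:
```python
from h import *
for i in range(2):
  s=get_state();print(s['t'],s['ee_pos'],s['contact_force'])
  snap('wrist','w2')
snap('scene','s3')
cv2.imwrite('pics/c5.png',np.hstack([cv2.resize(load('w2')['p'][150:390,280:640,::-1],(450,300)),cv2.resize(load('s3')['p'][200:330,230:380,::-1],(346,300))]))
```

```text
6.35 [576.93875595  87.43774193  63.01644956] [-0.54077445  5.27122302  1.81381942]
6.4 [576.92411428  87.47453146  63.01825515] [-1.05588748  5.76642349  2.3488587 ]
```

View pics/c5.png

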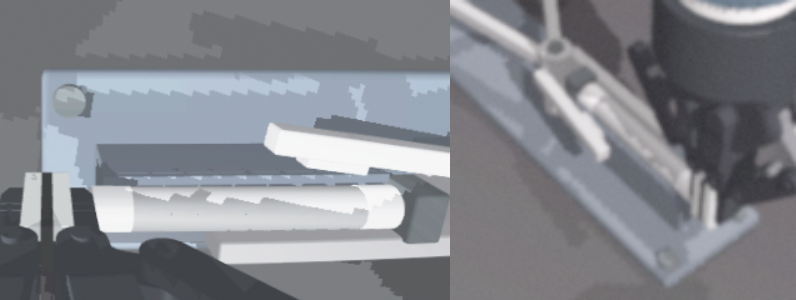

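The column's inner end seems to touch the stop block (crop pixel 403,208), and 5.5 N holds steady. I'll check its end positions in numbers.

Run:
```python
from h import *
c=load('w2')
th=np.radians(97.7);u=np.array([np.cos(th),np.sin(th)])
for n,p,z in(('free',(355.5,316),48),('inner',(602.5,316),50),('stop top near edge',(605,345),56),('deck corner',(357,266),39)):
  w=atz(c,*p,z);print(n,w.round(1),'clamp x',(u@(w[:2]-[595.5,-55.3])).round(1))
print(c['d'][316,340:372:2].round(0)); print(c['d'][316,590:622:2].round(0)); print(c['p'][316,590:622:2,0])
```

```text
free [579.3  72.4  48. ] clamp x 128.7
inner [592.2 -27.   50. ] clamp x 28.5
stop top near edge [582.4 -27.4  56. ] clamp x 29.4
deck corner [596.7  73.8  39. ] clamp x 127.7
[135. 136. 136. 135. 134. 136. 135. 135. 145. 145. 145. 144. 146. 145.
 145. 144.]
[145. 144. 145. 144. 145. 145. 144. 144. 143. 142. 143. 142. 140. 141.
 142. 141.]
[239 239 239 239 239 239 236 105  92  92  94 111 121 123 124 124]
```

Call:
{"fn": "carry_out", "kwargs": {
  "plan": [
    [[0, 0.01, 0, 0, 0, 0], [0, 0.01, 0.017, 0, 0, 0], [0, 0.005, 0.017, 0, 0, 0], [0, 0, 0.017, 0, 0, 0], [0, -0.003, 0.017, 0, 0, 0], [0, -0.005, 0.017, 0, 0, 0], [0, -0.005, 0.017, 0, 0, 0], [0, -0.005, 0.017, 0, 0, 0]]
  ]
}}

```text
t: 7.5
ee_pos: [576.5, 85.6, 67.3]
tcp_rot: [[0.135, -0.991, -0.0], [-0.991, -0.135, 0.001], [-0.001, -0.0, -1.0]]
contact_force: [-0.7, 5.5, -0.1]
finger_gap: 0.001
```

Call:
{"fn": "carry_out", "kwargs": {
  "plan": [
    [[0, -0.001, 0, 0, 0, 0], [0, -0.002, 0, 0, 0, 0], [0, -0.003, 0, 0, 0, 0], [0, -0.004, 0, 0, 0, 0], [0, -0.005, 0, 0, 0, 0], [0, -0.006, 0, 0, 0, 0], [0, -0.006, 0, 0, 0, 0], [0, -0.006, 0, 0, 0, 0]]
  ]
}}

```text
t: 8.5
ee_pos: [576.3, 84.9, 67.3]
tcp_rot: [[0.135, -0.991, -0.0], [-0.991, -0.135, 0.003], [-0.003, 0.0, -1.0]]
contact_force: [-0.7, 10.5, 2.1]
finger_gap: 0.004
```

The force now climbs against a hard stop (5.5 to 10.5 N over 0.7 mm), so the column is home. Next I back off, lift and go to the outer side of the ring, turning by -29° to match the push direction.

Call:
{"fn": "carry_out", "kwargs": {
  "plan": [
    [[0, 0.05, 0, 0, 0, 0], [0, 0.05, 0.15, 0, 0, 0], [-0.05, -0.08, 0.23, 0, 0, -0.04], [-0.12, -0.26, 0.23, 0, 0, -0.08], [-0.19, -0.44, 0.23, 0, 0, -0.12], [-0.26, -0.62, 0.23, 0, 0, -0.161], [-0.338, -0.78, 0.23, 0, 0, -0.161], [-0.338, -0.78, 0.23, 0, 0, -0.161]]
  ]
}}

```text
t: 9.5
ee_pos: [474.1, -153.6, 136.4]
tcp_rot: [[-0.367, -0.93, -0.0], [-0.93, 0.367, -0.001], [0.002, -0.0, -1.0]]
contact_force: [-0.0, 0.4, 0.8]
finger_gap: -0.003
```

Run:
```python
from h import *
s=get_state();print(s['t'],s['ee_pos'],s['tcp_rot'])
snap('wrist','w3')
```

```text
9.5 [ 474.07966723 -153.59136114  136.4341422 ] [[-3.66552161e-01 -9.30397439e-01 -3.45301855e-04]
 [-9.30396284e-01  3.66552256e-01 -1.48245951e-03]
 [ 1.50584771e-03 -2.22131175e-04 -9.99998842e-01]]
```

View pics/w3.png

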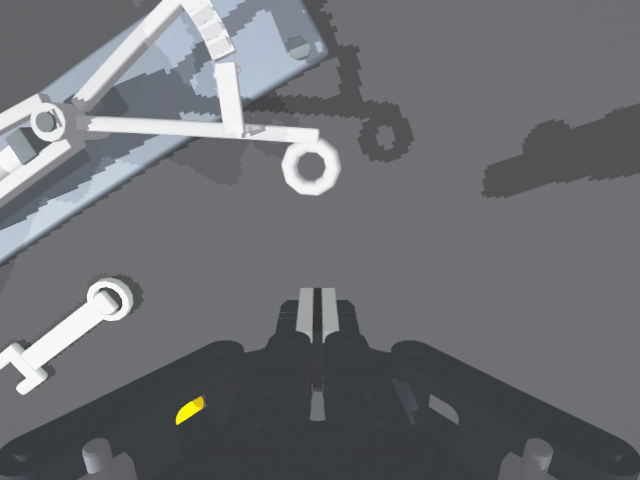

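The ring (311,166) is open and straight ahead of the fingers. Next I descend and push about three quarters of the way.

Call:
{"fn": "carry_out", "kwargs": {
  "plan": [
    [[0, 0, -0.15, 0, 0, 0], [0, 0, -0.257, 0, 0, 0], [0.04, -0.016, -0.257, 0, 0, 0], [0.07, -0.028, -0.257, 0, 0, 0], [0.1, -0.04, -0.257, 0, 0, 0], [0.13, -0.052, -0.257, 0, 0, 0], [0.16, -0.064, -0.257, 0, 0, 0], [0.176, -0.071, -0.257, 0, 0, 0]]
  ]
}}

```text
t: 10.55
ee_pos: [526.1, -171.5, 58.6]
tcp_rot: [[-0.361, -0.932, -0.007], [-0.932, 0.361, 0.002], [0.0, 0.007, -1.0]]
contact_force: [-9.6, 0.7, 3.1]
finger_gap: -0.004
```

Call:
{"fn": "carry_out", "kwargs": {
  "plan": [
    [[0.01, -0.004, 0, 0, 0, 0], [0.02, -0.008, 0, 0, 0, 0], [0.03, -0.012, 0, 0, 0, 0], [0.04, -0.016, 0, 0, 0, 0], [0.05, -0.02, 0, 0, 0, 0], [0.055, -0.022, 0, 0, 0, 0], [0.055, -0.022, 0, 0, 0, 0], [0.055, -0.022, 0, 0, 0, 0]]
  ]
}}

```text
t: 11.55
ee_pos: [543.5, -178.1, 58.7]
tcp_rot: [[-0.362, -0.932, -0.003], [-0.932, 0.362, 0.002], [-0.0, 0.003, -1.0]]
contact_force: [-5.3, 1.5, -0.9]
finger_gap: -0.003
```

Run:
```python
from h import *
s=get_state();print(s['t'],s['ee_pos'],s['contact_force'])
snap('wrist','w4');snap('scene','s4')
cv2.imwrite('pics/c6.png',np.hstack([cv2.resize(load('w4')['p'][:,:,::-1],(400,300)),cv2.resize(load('s4')['p'][150:330,180:420,::-1],(400,300))]))
```

```text
11.55 [ 543.49615384 -178.13547664   58.66860979] [-5.28756253  1.53332326 -0.9317425 ]
```

View pics/c6.png

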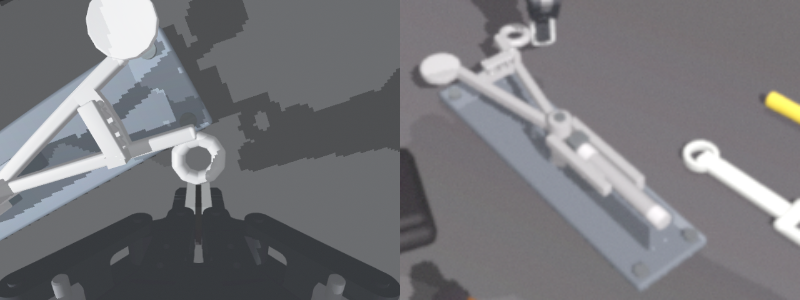

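The ring is closing and its centre is at about (317,253) in full wrist pixels. I'll compute the handle angle.

Run:
```python
from h import *
P=np.array([595.5,-55.3]);b0=np.degrees(np.arctan2(87,-104))+97.7
for f,p in(('w0',(419,249)),('w3',(311,166)),('w4',(317,253))):
  w=atz(load(f),*p,50)[:2];d=w-P;print(f,w.round(1),np.hypot(*d).round(1),np.radians((np.degrees(np.arctan2(d[1],d[0]))-b0)%360).round(3))
```

```text
w0 [ 568.1 -186.6] 134.2 0.357
w3 [ 523.1 -169.7] 135.4 6.281
w4 [ 569.9 -188.4] 135.5 0.372
```

The angles match the expected values (0.357 at the start, 0.00 open, 0.372 now). I push about 2 mm more, then back off.

Call:
{"fn": "carry_out", "kwargs": {
  "plan": [
    [[0.003, -0.001, 0, 0, 0, 0], [0.006, -0.002, 0, 0, 0, 0], [0.006, -0.002, 0, 0, 0, 0], [0.006, -0.002, 0, 0, 0, 0], [-0.01, 0.004, 0, 0, 0, 0], [-0.03, 0.012, 0, 0, 0, 0], [-0.09, 0.036, 0, 0, 0, 0], [-0.15, 0.06, 0.1, 0, 0, 0]]
  ]
}}

```text
t: 12.65
ee_pos: [498.3, -160.1, 88.3]
tcp_rot: [[-0.362, -0.932, -0.002], [-0.932, 0.362, 0.001], [-0.001, 0.002, -1.0]]
contact_force: [0.1, 0.5, 0.7]
finger_gap: 0.001
```

Call:
{"fn": "carry_out", "kwargs": {
  "plan": [
    [[0, 0, 0.15, 0, 0, 0.04], [0.05, 0.05, 0.3, 0, 0, 0.08], [0.12, 0.1, 0.4, 0, 0, 0.12], [0.18, 0.15, 0.4, 0, 0, 0.161], [0.18, 0.23, 0.4, 0, 0, 0.161], [0.18, 0.23, 0.4, 0, 0, 0.161], [0.18, 0.23, 0.4, 0, 0, 0.161], [0.18, 0.23, 0.4, 0, 0, 0.161]]
  ]
}}

```text
t: 13.65
ee_pos: [553.5, -92.5, 209.4]
tcp_rot: [[0.134, -0.991, 0.001], [-0.991, -0.134, -0.0], [0.0, -0.001, -1.0]]
contact_force: [-0.2, 0.4, -0.1]
finger_gap: -0.001
```

Run:
```python
from h import *
s=get_state();print(s['t'],s['ee_pos'],s['contact_force'])
snap('wrist','w5')
cv2.imwrite('pics/w5c.png',load('w5')['p'][:,:,::-1])
```

```text
13.65 [553.50706865 -92.47022817 209.40274373] [-0.18615418  0.36074098 -0.09787739]
```

View pics/w5.png

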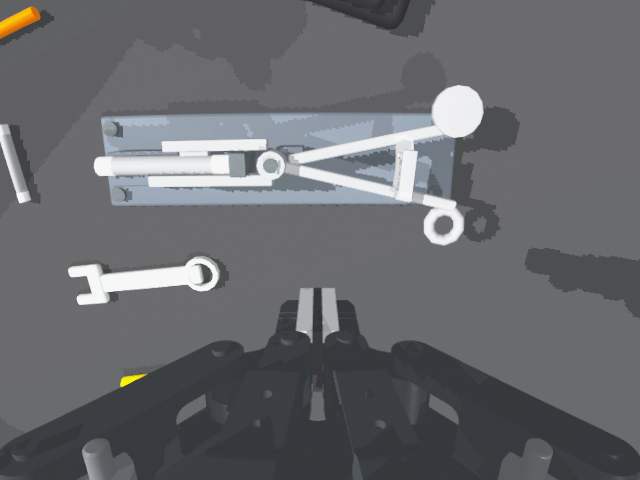

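The ring is at (444,225) and the plate at (457,111). The column runs from (95,166) to the stop face at (230,165) with no gap. I'll check the angle, column position and lever height before handing in.

Run:
```python
from h import *
P=np.array([595.5,-55.3]);b0=np.degrees(np.arctan2(87,-104))+97.7
c=load('w5');w=atz(c,444,225,50)[:2];d=w-P;print(w,np.radians((np.degrees(np.arctan2(d[1],d[0]))-b0)%360))
print('plate',px(c,457,111,np.median(c['d'][106:117,452:463])))
th=np.radians(97.7);u=np.array([np.cos(th),np.sin(th)])
for n,p,z in(('free',(95,166.5),48),('inner',(230,165),51)):print(n,u@(atz(c,*p,z)[:2]-P))
print(c['p'][165,215:250:2,0]); print(c['p'][166,85:110:2,0])
for q in ((130,166),(200,165)): print('col top z',px(c,*q,np.median(c['d'][q[1]-1:q[1]+2,q[0]-4:q[0]+5]))[2])
```

```text
[ 567.66823587 -187.20422208] 0.35428692565286807
plate [ 649.2305807  -177.73458854   53.43979619]
free 132.77896875933038
inner 30.645614181221795
[247 247 247 247 247 247 247 161 149 149 147 144 145 149 149  96  83  80]
[107 107 107 107 139 247 247 247 247 247 247 247 247]
col top z 53.981215797250286
col top z 53.92084665260717
```

```bash
python3 -c "
from workcell import job_done;print(job_done())"
```

```text
the job is handed in; nothing more can be done
None
```

I handed the job in at about 14 s of the 56 s allowed; no verdict was reported. I released the ratchet by pressing the thumb plate, pushed the column home against the stop block, and closed the ring handle onto its last tooth.

**Last checks, from the wrist camera:**
- **Ring handle:** it rests at about 0.354 rad, and the last tooth is about 0.355.
- **Thumb lever:** the plate is back up at about 53 mm.
- **Column:** its top is level at 54 mm along its length, and no gap shows at the stop face.
- **Robot:** it is clear of everything, with wrist forces near zero.
- **Bystanders:** I never touched the bottle, mouse or wrench, but I did not measure their positions again.

**What disagreed or was not checked:**
- **Scene and top cameras:** they differed from each other by up to about 8 mm, so I worked from the wrist camera.
- **Column travel:** I measured about 13 mm of movement, where the task text implies at least 15 mm. Taken alone, that would leave the end about 2 mm short, still inside the 3 mm limit. The visible contact and the steady rise in force at the end of the push (5.5 to 10.5 N) say it is seated.
- **Jaw force:** I could not measure how hard the jaw presses the column.

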